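# Fit the pointer knob on the spin tester and hold it pressed

### The job

The wheel spin tester has lost its pointer knob: pick up the knob with the bar grip and pointed nose from the aluminium riser pad (not the plain round one), turn it so that the flat in its bore matches the flat on the tester's D-shaft, and push it fully home on the shaft. The shaft is a push-to-run switch on a spring, so then press the knob down to the bottom of its travel and keep it pressed: finish with the gripper still holding the knob down, without letting go. Leave the plain knob, the glass jar and the two loose wheels where they are.

Things in the scene. Friction and masses are not known exactly. Their poses are not given: they have to be found in the camera images.
- knob: Loose black plastic pointer knob, about 70 g, upright on the riser pad. Round skirt 48 mm wide, 24 mm high; on it a grip bar 14 mm wide (y), 46 mm long (x, centred), 26 mm high: 50 mm tall in all. A nose tapering to 4 mm prolongs the bar at one end, its tip 34 mm from the axis. Origin: centre of the underside; z up, x towards the nose.
- knob_bore (a point): Centre of the mouth of the knob's bore, same point and axes as the knob's origin. The bore is blind, goes up 20 mm from the underside and is D-shaped: 18 mm in diameter with its flat 5 mm from the axis on the nose (+x) side; its mouth is bevelled by 1.5 mm.
- knob_nose (a point): Tip of the knob's nose: 34 mm from the knob's axis along its x, 37 mm above its underside. Axes as the knob's.
- shaft_tip (a point): Centre of the top of the upright steel D-shaft: 16 mm in diameter, flat 4 mm from the axis, top edge bevelled 2 mm. z up; x points out of the flat, so a fitting knob's nose points along this x (within about 8 degrees). Pressing the shaft lowers this point. With the knob fully home it touches the bore's end, 20 mm above the knob's underside. Turning the shaft takes 0.4 N m: turn the knob instead.
- stem (a joint): How far the shaft is pressed down, m: 0 up (start), 0.006 at its lower stop. A spring resists with about 4 N at the start of the travel and 10 N at the stop, and pushes it up again when let go.
- tester: Fixed grey box with a dark metal panel on top, 150 (x) by 250 (y) by 55 mm high; reaches 60 mm to +y, 190 mm to -y, 75 mm along x from the origin, which is on the work surface under the shaft. Shaft: 34 mm out of the panel, in a nut 3 mm high, 26 mm wide; its flat need not face along the box's axes. A wheel lies on a post 135 mm to -y of the shaft, up to 102 mm above the work surface.
- pad: The aluminium riser pad, fixed, 120 mm (x) by 210 mm (y) by 12 mm high; origin at the centre of its underside. Both knobs stand on it, about 110 mm apart along its y, either one on either end.
- cap: Plain round black knob that stays on the pad: skirt 48 mm in diameter and 24 mm high with a round stub 22 mm in diameter and 26 mm high on top, no bar, no nose. Origin at the centre of its underside.
- jar: Glass jar with a metal screw lid, 66 mm in diameter, 90 mm high, to be left alone. Origin at the centre of its underside.
- wheel_a: Blue skate wheel lying flat beyond the work, 54 mm in diameter, 32 mm high, to be left alone. Origin at the centre of its underside.
- wheel_b: Blue skate wheel lying flat on the near left, 54 mm in diameter, 32 mm high, to be left alone. Origin at the centre of its underside.
Things that resemble listed ones, but are neither listed nor needed, are in the scene too. Leave any red look-alike of the knob alone. Of the things shaped like the pad, the aluminium one is meant.

How it is judged:
On the way, in this order (a step that is already met when the one before it is completed fails the run):
1. the pointer knob is lifted clear of the riser pad (height (world z) of knob above 0.035 m and contact force between knob and pad below 0.01 N and contact force between the fingers and knob above 1 N), for 0.2 s.
2. the pointer knob is fully home on the D-shaft, flat to flat (horizontal distance between knob and shaft_tip below 0.003 m and z of knob in the frame of shaft_tip below -0.0175 m and x of knob_nose in the frame of shaft_tip above 0.03 m and angle between the x axis of knob and the x axis of shaft_tip, either way round below 0.22 rad and angle between the z axis of knob and the z axis of shaft_tip, either way round below 0.1 rad), for 0.2 s.
At the end, for the whole second after the job is handed in: The pointer knob is fully home on the D-shaft (within 2.5 mm of full depth, 3 mm of the axis, nose on the side of the flat, square to the shaft), the shaft is pressed down at least 4.5 of its 6 mm, and the gripper still holds the knob and keeps it pressed, at rest (all of step 2 and value of joint stem above 0.0045 m and contact force between the fingers and knob above 2 N and linear speed of knob below 0.01 m/s); the arm keeps its last pose, push and grip.
It fails at once if the plain round knob is moved more than 30 mm (distance of cap from where it was at the start of the episode above 0.03 m).
It fails at once if the glass jar is moved more than 30 mm (distance of jar from where it was at the start of the episode above 0.03 m).
It fails at once if the far loose wheel is moved more than 30 mm (distance of wheel_a from where it was at the start of the episode above 0.03 m).
It fails at once if the near loose wheel is moved more than 30 mm (distance of wheel_b from where it was at the start of the episode above 0.03 m).
It also fails if it takes over 45 s, if anything falls off the work surface, if the arm or the gripper's body presses on something with over 40 N, if the wrist force passes 120 N, or if a joint passes its speed limit or range.

### The arm

A 7-joint arm with a two-finger parallel gripper is mounted at the origin on the work surface. World frame = base frame: x ahead of the robot, y to its left, z up, the work surface at z = 0. Lengths are in m, angles in rad, forces in N, time in s.
With the tool pointing down it reaches from about 0.4 to 0.85 m from the base axis. Payload 4.4 kg.
Tool frame: the origin (TCP) lies on the centre line of the jaws, within the pads' length; the fingertips stand bot.finger_overhang ahead of it and the grasp point (between the pads) lies 3 mm ahead of it (bot.finger_overhang is the distance from the TCP to the fingertips, in m); z points along the fingers, y is the line along which they close (so a half turn about z gives the same grasp; the last joint's range is limited). The gripper opens to 94 mm and grips with 3 to 60 N. Pads are 16 mm wide; open, the fingers measure 119 mm over their backs; the gripper's body (75 mm by 177 mm) begins 78 mm behind the grasp point.
Start: joints at [1.257, 0.628, 0.038, 1.517, -0.027, 0.996, -0.02], TCP at [0.159, -0.63, 0.227] pointing down, gripper open.
Joint ranges: [-3.06, 3.06], [-0.37, 2.12], [-1.25, 1.32], [0.18, 2.47], [-1.1, 4.24], [0.23, 1.98], [-2.94, 2.94]. Speed limits (rad/s): [2.57, 2.57, 3.14, 3.14, 3.14, 3.14, 3.14].

### API

Orientations are given as a rotation vector (axis times angle).
In Python, from workcell import monitor, imaging, ticket, bot gives the robot as it stands.
- The arm moves only by the tool servo_tool, never from a script. Its argument "deltas" is a list of rows, each an object with "dp": the shift along the world's x, y, z as a fraction of full scale, a list of three; "delta_rot": the turn, a rotation vector about the world's x, y, z as a fraction of full scale, a list of three; "grip": the gripper's target within -1 to 1 (fully open at 1, half-way at 0, shut at -1). In form: [{"dp": [dx, dy, dz], "delta_rot": [rx, ry, rz], "grip": grip}, ...]. A call has exactly 8 rows; each row shifts and turns the commanded pose from where the row before left it; what a row does not reach is not made up. Full scale, the value 1, is 0.05 m for a shift and 10 degrees for a turn. A row lasts 1/8 s, in which the tool goes at most 62.5 mm and 10.7 degrees, less where a joint would pass 70% of its speed; a pose out of reach is approached as far as the arm can. A call with a number of a shift or a turn outside -1 to 1 is refused whole. A call with a gripper value outside its range is refused whole. The fingers move at their own pace and stop on an object; "grip_force" is the grip in N (left out, the last holds). Time passes only in rows, so rows that do not move let the fingers close, or fill a call up. It gives the time, the measured TCP pose, the force, the opening and the grip force at its end, in the units of the state.
- monitor.get_obs(): the state, without advancing time (a new reading comes with each control period).
- imaging.read_camera(name): name is "scene" or "side" or "wrist"; returns the picture (384x512x3 uint8, red, green, blue); there is no depth.
- imaging.get_calibration(name): a dict with "fov_y" (degrees; the focal length in pixels is half the picture's height over the tangent of half this angle, whatever the lens; pixels are square), "cx", "cy" (the principal point, pixels), "camera_from_world" (4x4, takes a point from world to camera coordinates). Camera axes: x right, y up, looking along -z (the intrinsics and any distortion apply to the point x, -y, -z); pixel columns grow to the right and rows downward; lengths in m; the calibration is good to about 2 mm. A picture is of the moment at which its call begins: read the wrist's pose just before it. get_calibration takes no time and is no camera call; for the wrist camera it gives the pose at the moment of the call.
- ticket.finish_job(): hands the job in; it is judged then, once.
The state is a dict: "time_s": time; "qpos": joint angles; "joint_velocities": joint speeds; "joint_torque": joint torques, N m; "tcp_pos": TCP position; "tcp_rot": TCP orientation; "force": force on the tool from outside, world axes, zero at the start; "wrist_torque": the same for the moment, N m; "opening": finger opening in m; "grasp_force": force on a finger pad.
Only numpy, scipy, OpenCV 4.12 (cv2) and the standard library are available. Lean on these libraries where they do the work, as an engineer would, in place of code of your own. Each camera call takes 0.05 s, during which the arm holds its last target. There are 200 camera calls.

## Working session

There is one attempt and no reset: what is moved stays moved. The work goes in short steps, Python scripts to look and compute and a tool call to move; the robot and the scene stay as the last step left them, time stands still between calls to the robot, and variables do not carry over. Pictures are saved under pics/ and viewed, at most 10 in all, crops included, and the job is handed in when it is done.

Besides the shell and the picture viewer there is one more tool, called after "Emit:" as name(argument=value, ...), one argument or row to a line, values as JSON. servo_tool: Moves the arm, as the interface text tells. Shift numbers are shares of 0.05 m and turn numbers shares of 10 degrees, none past 1 either way. Its arguments: {"type":"object","properties":{"deltas":{"type":"array","items":{"type":"object","properties":{"dp":{"type":"array","items":{"type":"number","minimum":-1,"maximum":1}},"delta_rot":{"type":"array","items":{"type":"number","minimum":-1,"maximum":1}},"grip":{"type":"number"}}}},"grip_force":{"type":"number"}},"required":["deltas"]}

```bash
mkdir -p pics
cat > h.py <<'E'
import numpy as np, cv2
from workcell import monitor, imaging, ticket, bot
def snap(n,f=None):
    c=imaging.get_calibration(n); im=imaging.read_camera(n)
    if f: cv2.imwrite('pics/'+f,im[:,:,::-1])
    return im,c
def ray(c,u,v):
    f=192/np.tan(np.radians(c['fov_y'])/2)
    T=np.linalg.inv(np.array(c['camera_from_world']))
    d=np.array([(u-c['cx'])/f,-(v-c['cy'])/f,-1.])
    if 'distortion' in c: pass
    return T[:3,3],T[:3,:3]@d
def onz(c,u,v,z):
    o,d=ray(c,u,v); return o+d*(z-o[2])/d[2]
def proj(c,p):
    f=192/np.tan(np.radians(c['fov_y'])/2)
    q=np.array(c['camera_from_world'])@np.r_[p,1]
    return c['cx']+f*q[0]/-q[2], c['cy']-f*q[1]/-q[2]
E
python3 - <<'E'
from h import *
a,c=snap('scene'); b,d=snap('side'); w,e=snap('wrist')
for k in (c,d,e): print({x:(np.round(y,3).tolist() if not isinstance(y,str) else y) for x,y in k.items()})
cv2.imwrite('pics/a.png',a[:,:,::-1]); cv2.imwrite('pics/b.png',b[:,:,::-1]); cv2.imwrite('pics/w.png',w[:,:,::-1])
print(monitor.get_obs(), bot.finger_overhang)
E
```

```text
{'fov_y': 56.038, 'cx': 257.449, 'cy': 194.955, 'camera_from_world': [[0.292, 0.956, 0.009, -0.292], [-0.777, 0.231, 0.586, 0.351], [0.558, -0.178, 0.81, -1.27], [0.0, 0.0, 0.0, 1.0]]}
{'fov_y': 55.109, 'cx': 254.344, 'cy': 196.607, 'camera_from_world': [[-0.89, -0.455, 0.008, 0.546], [0.246, -0.467, 0.849, -0.145], [-0.383, 0.758, 0.528, -0.722], [0.0, 0.0, 0.0, 1.0]]}
{'fov_y': 71.292, 'cx': 254.712, 'cy': 194.665, 'camera_from_world': [[0.245, -0.97, -0.001, -0.649], [0.931, 0.235, -0.278, 0.028], [0.27, 0.067, 0.961, -0.392], [0.0, 0.0, 0.0, 1.0]]}
{'time_s': 0.15, 'qpos': array([ 1.25720149,  0.62911879,  0.0384667 ,  1.51810204, -0.02702307,
        0.99631379, -0.02001426]), 'joint_velocities': array([-0.00033507, -0.00144355,  0.00154241, -0.00424592,  0.00049316,
       -0.00181351,  0.00039407]), 'joint_torque': array([ 1.47413786e-03, -5.50094175e+01,  1.14509191e+00, -1.86819220e+01,
       -5.21215238e-02,  2.09370023e-02,  9.52436449e-05]), 'tcp_pos': array([ 0.15933845, -0.62968922,  0.22678692]), 'tcp_rot': array([-3.11611613e+00, -3.88001908e-01,  2.70786665e-04]), 'force': array([ 0.10539315, -0.06664829, -0.18686373]), 'wrist_torque': array([ 0.00145717, -0.02766023,  0.05357635]), 'grasp_force': 0.0, 'opening': 0.09394353376627271} 0.022
```

View pics/a.png

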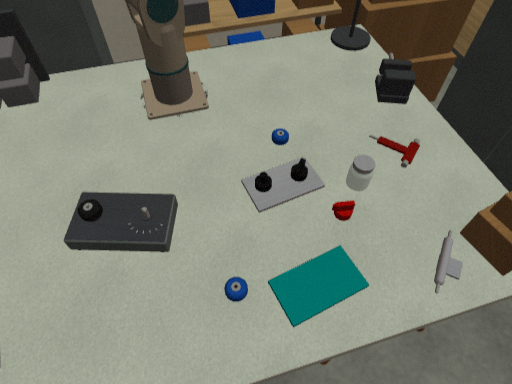

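View pics/b.png

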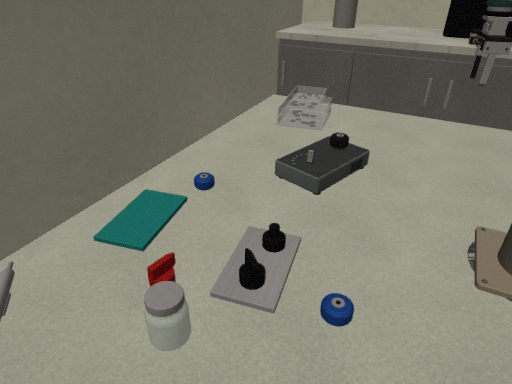

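Candidates: the bar knob at scene (300,171) / side (252,270); the plain knob at scene (263,183) / side (274,240); the red look-alike at scene (343,210). By its bar and nose, the knob is the one at (300,171). I'll confirm in a close crop and measure.

Run:
```python
from h import *
a=cv2.imread('pics/a.png'); b=cv2.imread('pics/b.png')
A=cv2.resize(a[145:215,235:335],(500,350),interpolation=cv2.INTER_CUBIC)
B=cv2.resize(b[215:305,205:305],(389,350),interpolation=cv2.INTER_CUBIC)[:,:300]
C=cv2.resize(a[180:255,60:185],(417,250),interpolation=cv2.INTER_CUBIC)
D=cv2.resize(b[125:195,265:375],(383,250),interpolation=cv2.INTER_CUBIC)
cv2.imwrite('pics/c1.png',np.vstack([np.hstack([A,B]),np.hstack([C,D])]))
c=imaging.get_calibration('scene'); d=imaging.get_calibration('side')
def tri(p,q):
    o,r=ray(c,*p); o2,r2=ray(d,*q); s=np.linalg.lstsq(np.c_[r,-r2],o2-o,rcond=None)[0]
    x,y=o+r*s[0],o2+r2*s[1]; return ((x+y)/2).round(3),np.linalg.norm(x-y).round(4)
print('shafttip',tri((146,210),(311,152)),onz(c,146,210,.089).round(3))
print('knob',onz(c,299,175,.03).round(3),onz(d,252,277,.03).round(3))
print('cap',onz(c,263,185,.03).round(3))
print('padcorners',[onz(c,u,v,.012).round(3) for u,v in ((242,182),(306,159),(324,185),(261,208))])
print('tester',[onz(c,u,v,.055).round(3) for u,v in ((80,194),(176,196),(170,241),(66,241))])
```

```text
shafttip (array([ 0.518, -0.142,  0.082]), np.float64(0.003)) [ 0.524 -0.14   0.089]
knob [0.485 0.28  0.03 ] [0.466 0.298 0.03 ]
cap [0.49  0.172 0.03 ]
padcorners [array([0.449, 0.122, 0.012]), array([0.42 , 0.33 , 0.012]), array([0.526, 0.343, 0.012]), array([0.55 , 0.147, 0.012])]
tester [array([ 0.399, -0.305,  0.055]), array([ 0.477, -0.065,  0.055]), array([ 0.606, -0.1  ,  0.055]), array([ 0.535, -0.339,  0.055])]
```

View pics/c1.png

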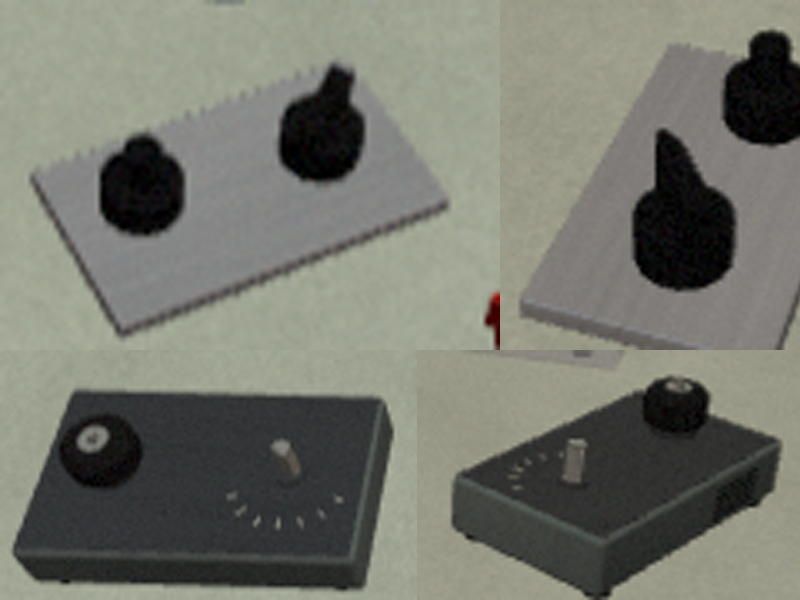

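Close crop: the right-hand object (crop about (325,110)) has the bar and nose, so it is the pointer knob; the left one (140,190) is the round stub. The D-shaft stands at crop (283,460), with dial marks around it. I'll set out past the shaft first, for a look on the way.

Emit:
servo_tool(
  deltas=[
    {"dp":[0.8,0.9,0],"delta_rot":[0,0,0],"grip":1},
    {"dp":[0.8,0.9,0],"delta_rot":[0,0,0],"grip":1},
    {"dp":[0.8,0.9,0],"delta_rot":[0,0,0],"grip":1},
    {"dp":[0.8,0.9,0],"delta_rot":[0,0,0],"grip":1},
    {"dp":[0.8,0.9,0],"delta_rot":[0,0,0],"grip":1},
    {"dp":[0.8,0.9,0],"delta_rot":[0,0,0],"grip":1},
    {"dp":[0.8,0.9,0],"delta_rot":[0,0,0],"grip":1},
    {"dp":[0.8,0.9,0],"delta_rot":[0,0,0],"grip":1},
  ],
)

```text
time_s: 1.15
tcp_pos: [0.4805, -0.2686, 0.2274]
tcp_rot: [3.117, 0.388, -0.0]
force: [1.1, -0.5, -0.1]
opening: 0.094
grasp_force: 0.0
```

Emit:
servo_tool(
  deltas=[
    {"dp":[0,1,0],"delta_rot":[0,0,0],"grip":1},
    {"dp":[0,1,0],"delta_rot":[0,0,0],"grip":1},
    {"dp":[0,0,0],"delta_rot":[0,0,0],"grip":1},
    {"dp":[0,0,0],"delta_rot":[0,0,0],"grip":1},
    {"dp":[0,0,0],"delta_rot":[0,0,0],"grip":1},
    {"dp":[0,0,0],"delta_rot":[0,0,0],"grip":1},
    {"dp":[0,0,0],"delta_rot":[0,0,0],"grip":1},
    {"dp":[0,0,0],"delta_rot":[0,0,0],"grip":1},
  ],
)

```text
time_s: 2.15
tcp_pos: [0.4794, -0.1705, 0.2274]
tcp_rot: [3.118, 0.387, -0.0]
force: [0.1, 0.4, -0.2]
opening: 0.094
grasp_force: 0.0
```

Run:
```python
from h import *
w,e=snap('wrist','w1.png'); print(proj(e,[.52,-.14,.089]), monitor.get_obs()['qpos'].round(2))
u,v=map(int,proj(e,[.52,-.14,.08])); u0=max(0,min(u-75,362));v0=max(0,min(v-75,234)); print(u0,v0)
big=cv2.resize(w[v0:v0+150,u0:u0+150,::-1],(600,600),interpolation=cv2.INTER_CUBIC)
cv2.imwrite('pics/w1c.png',big)
```

```text
(np.float64(237.41525221229654), np.float64(150.3175678166178)) [ 0.28  0.43  0.01  1.91 -0.01  0.81 -1.03]
162 74
```

View pics/w1c.png

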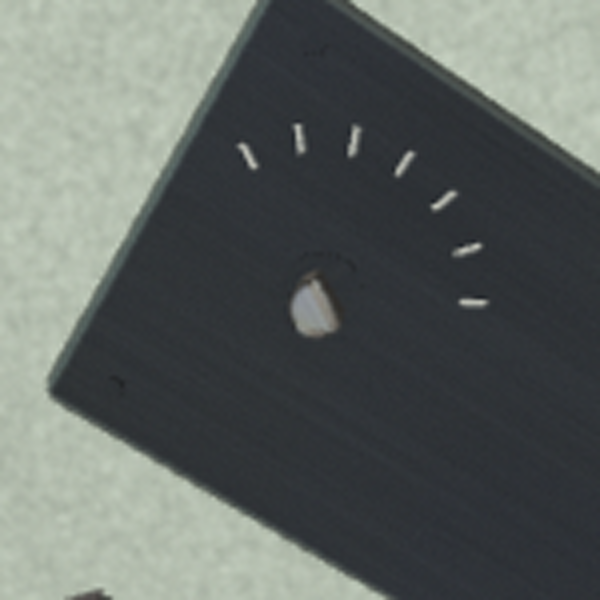

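The D-shaft top is at crop (315,308), i.e. wrist pixel (241,151), with the flat on its right running from (315,280) to (338,328). I'll go lower for one better measurement of it.

Emit:
servo_tool(
  deltas=[
    {"dp":[0,0.1,-0.8],"delta_rot":[0,0,0],"grip":1},
    {"dp":[0,0.1,-0.8],"delta_rot":[0,0,0],"grip":1},
    {"dp":[0,0,0],"delta_rot":[0,0,0],"grip":1},
    {"dp":[0,0,0],"delta_rot":[0,0,0],"grip":1},
    {"dp":[0,0,0],"delta_rot":[0,0,0],"grip":1},
    {"dp":[0,0,0],"delta_rot":[0,0,0],"grip":1},
    {"dp":[0,0,0],"delta_rot":[0,0,0],"grip":1},
    {"dp":[0,0,0],"delta_rot":[0,0,0],"grip":1},
  ],
)

```text
time_s: 3.2
tcp_pos: [0.4796, -0.1602, 0.1477]
tcp_rot: [3.117, 0.388, 0.001]
force: [-0.0, -0.9, 0.5]
opening: 0.0945
grasp_force: 0.0
```

Run:
```python
from h import *
w,e=snap('wrist','w2.png'); print(monitor.get_obs()['tcp_pos'])
u,v=map(int,proj(e,[.52,-.14,.089])); u0=max(0,min(u-50,412));v0=max(0,min(v-50,284)); print(u0,v0)
crop=w[v0:v0+100,u0:u0+100]
big=cv2.resize(crop[:,:,::-1],(600,600),interpolation=cv2.INTER_CUBIC); cv2.imwrite('pics/w2c.png',big)
g=cv2.cvtColor(big,cv2.COLOR_BGR2GRAY)
for th in (110,150):
  cs,_=cv2.findContours((g>th).astype(np.uint8),cv2.RETR_EXTERNAL,cv2.CHAIN_APPROX_NONE)
  for k in cs:
    if cv2.contourArea(k)<1500 or cv2.contourArea(k)>30000: continue
    print(th,cv2.contourArea(k),cv2.boundingRect(k),cv2.approxPolyDP(k,6,True)[:,0].tolist())
```

```text
[ 0.47948282 -0.16018936  0.14762088]
193 115
110 6991.0 (282, 249, 92, 112) [[327, 249], [292, 275], [282, 315], [300, 354], [338, 360], [367, 350], [373, 335], [346, 269]]
110 3110.0 (0, 0, 59, 105) [[58, 0], [0, 0], [0, 104]]
150 5291.0 (286, 252, 77, 105) [[331, 252], [295, 280], [287, 298], [295, 343], [312, 356], [356, 349], [362, 336]]
```

View pics/w2c.png

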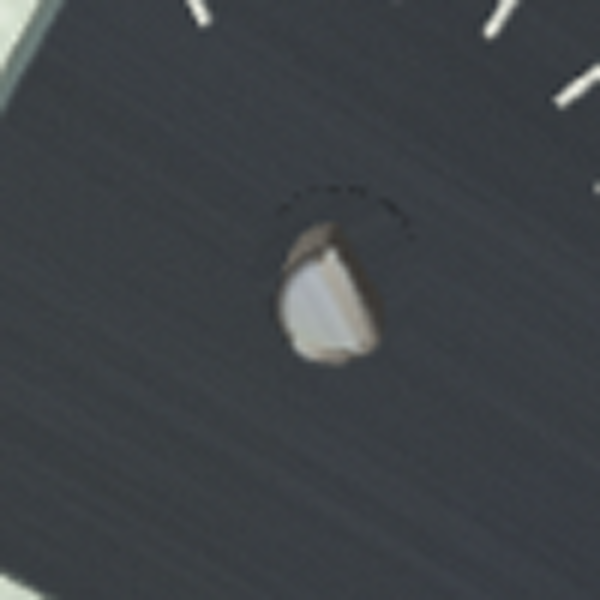

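Shaft top: its flat's outer edge runs from crop (336,251) to (378,345), and the axis is at about (330,309). That agrees with the 16 mm diameter and 4 mm flat at this scale.

Run:
```python
from h import *
e=imaging.get_calibration('wrist')
P=lambda x,y,z:onz(e,193+x/6-.4,115+y/6-.4,z)
a,b=P(336,251,.087),P(378,345,.087); ax=P(330,309,.087)
d=b-a; n=np.array([d[1],-d[0]]); m=(a+b)[:2]/2-ax[:2]
n*=np.sign(n@m); n/=np.linalg.norm(n)
print('axis',ax,'chord',np.linalg.norm(d),'flatdist',m@n,'along',m@(d[:2]/np.linalg.norm(d)),'yaw deg',np.degrees(np.arctan2(n[1],n[0])))
d=P(362,336,.089)-P(331,252,.089); print(np.degrees(np.arctan2(d[1],d[0])))
T=np.linalg.inv(np.array(e['camera_from_world'])); print(T[:3,3])
```

```text
axis [ 0.51971308 -0.14328705  0.087     ] chord 0.01415466250601653 flatdist 0.004000013951712584 along 0.000161631113166826 yaw deg -52.05093677911246
-145.93441425175558
[ 0.55845388 -0.13934177  0.30489849]
```

Emit:
servo_tool(
  deltas=[
    {"dp":[0,0.4,1],"delta_rot":[0,0,0],"grip":1},
    {"dp":[0,1,0.6],"delta_rot":[0,0,0],"grip":1},
    {"dp":[-0.1,1,0],"delta_rot":[0,0,0],"grip":1},
    {"dp":[-0.1,1,0],"delta_rot":[0,0,0],"grip":1},
    {"dp":[-0.1,1,0],"delta_rot":[0,0,0],"grip":1},
    {"dp":[-0.1,1,0],"delta_rot":[0,0,0],"grip":1},
    {"dp":[-0.1,1,0],"delta_rot":[0,0,0],"grip":1},
    {"dp":[-0.1,1,0],"delta_rot":[0,0,0],"grip":1},
  ],
)

```text
time_s: 4.25
tcp_pos: [0.4491, 0.2114, 0.2276]
tcp_rot: [3.117, 0.388, 0.0]
force: [1.1, 0.7, -0.3]
opening: 0.0941
grasp_force: 0.0
```

Emit:
servo_tool(
  deltas=[
    {"dp":[0,0.8,0],"delta_rot":[0,0,0],"grip":1},
    {"dp":[0,0.5,0],"delta_rot":[0,0,0],"grip":1},
    {"dp":[0,0,0],"delta_rot":[0,0,0],"grip":1},
    {"dp":[0,0,0],"delta_rot":[0,0,0],"grip":1},
    {"dp":[0,0,0],"delta_rot":[0,0,0],"grip":1},
    {"dp":[0,0,0],"delta_rot":[0,0,0],"grip":1},
    {"dp":[0,0,0],"delta_rot":[0,0,0],"grip":1},
    {"dp":[0,0,0],"delta_rot":[0,0,0],"grip":1},
  ],
)

```text
time_s: 5.25
tcp_pos: [0.4495, 0.2747, 0.2275]
tcp_rot: [3.118, 0.388, 0.0]
force: [-0.8, -0.1, -0.7]
opening: 0.094
grasp_force: 0.0
```

Run:
```python
from h import *
w,e=snap('wrist','w3.png'); print(monitor.get_obs()['tcp_pos'],monitor.get_obs()['qpos'].round(2))
print(proj(e,[.48,.28,.04]))
u,v=map(int,proj(e,[.48,.28,.04])); u0=max(0,min(u-75,362));v0=max(0,min(v-75,234)); print(u0,v0)
crop=w[v0:v0+150,u0:u0+150,::-1]
big=cv2.resize(crop,(600,600),interpolation=cv2.INTER_CUBIC)
cv2.imwrite('pics/w3c.png',np.clip(big.astype(float)*2,0,255).astype(np.uint8))
```

```text
[0.44948956 0.27474201 0.22750732] [-0.58  0.45 -0.04  1.86  0.02  0.83 -1.95]
(np.float64(256.95122636727615), np.float64(158.26791886199624))
181 83
```

View pics/w3c.png

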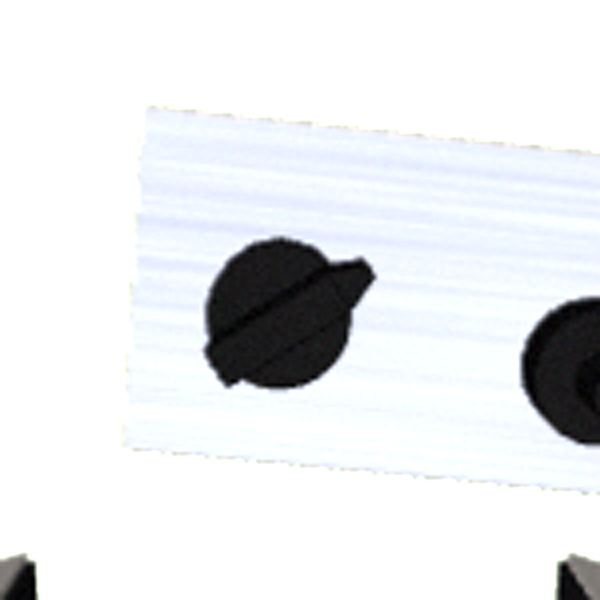

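The bar knob is at about crop (278,320): its bar runs from the back end (217,368) to the nose tip (366,267). The plain knob is at right (590,370), partly in view.

Run:
```python
from h import *
e=imaging.get_calibration('wrist')
P=lambda x,y,z:onz(e,181+x/4-.4,83+y/4-.4,z)[:2]
b,t=P(217,368,.062),P(366,267,.062); d=t-b; print('len',np.linalg.norm(d),'yaw',np.degrees(np.arctan2(d[1],d[0])),'axis',b+d*23/57)
print('nose', t)
# edges
for p,q in (((205,345),(325,268)),((270,360),(345,312))):
  d=P(*q,.062)-P(*p,.062); print(np.degrees(np.arctan2(d[1],d[0])))
print('skirt',P(279,313,.034))
```

```text
len 0.05468214540039716 yaw -41.587904163400296 axis [0.47345792 0.28778698]
nose [0.49785374 0.26613657]
-43.22263841346995
-42.90630144933567
skirt [0.47370347 0.28739683]
```

Emit:
servo_tool(
  deltas=[
    {"dp":[0.06,0.03,0],"delta_rot":[0,0,1],"grip":1},
    {"dp":[0.06,0.03,0],"delta_rot":[0,0,1],"grip":1},
    {"dp":[0.06,0.03,0],"delta_rot":[0,0,1],"grip":1},
    {"dp":[0.06,0.03,0],"delta_rot":[0,0,1],"grip":1},
    {"dp":[0.06,0.03,0],"delta_rot":[0,0,1],"grip":1},
    {"dp":[0.06,0.03,0],"delta_rot":[0,0,1],"grip":1},
    {"dp":[0.06,0.04,0],"delta_rot":[0,0,1],"grip":1},
    {"dp":[0.06,0.04,0],"delta_rot":[0,0,1],"grip":1},
  ],
)

```text
time_s: 6.3
tcp_pos: [0.4736, 0.2878, 0.2275]
tcp_rot: [2.132, 2.307, -0.0]
force: [1.1, 0.1, 0.3]
opening: 0.0938
grasp_force: 0.0
```

Emit:
servo_tool(
  deltas=[
    {"dp":[0,0,-0.4],"delta_rot":[0,0,1],"grip":0.5},
    {"dp":[0,0,-0.4],"delta_rot":[0,0,1],"grip":0.5},
    {"dp":[0,0,-0.4],"delta_rot":[0,0,1],"grip":0.5},
    {"dp":[0,0,-0.4],"delta_rot":[0,0,1],"grip":0.5},
    {"dp":[0,0,0],"delta_rot":[0,0,0.33],"grip":0.5},
    {"dp":[0,0,0],"delta_rot":[0,0,0],"grip":0.5},
    {"dp":[0,0,0],"delta_rot":[0,0,0],"grip":0.5},
    {"dp":[0,0,0],"delta_rot":[0,0,0],"grip":0.5},
  ],
)

```text
time_s: 7.3
tcp_pos: [0.4736, 0.288, 0.1478]
tcp_rot: [1.139, 2.927, 0.001]
force: [0.5, 0.1, -0.7]
opening: 0.0704
grasp_force: 0.0
```

Run:
```python
from h import *
w,e=snap('wrist','w4.png'); o=monitor.get_obs(); print(o['tcp_pos'],o['tcp_rot'],o['qpos'].round(2))
u,v=map(int,proj(e,[.4735,.2878,.05])); u0=max(0,min(u-75,362));v0=max(0,min(v-75,234)); print(u0,v0)
crop=w[v0:v0+150,u0:u0+150,::-1]
big=cv2.resize(crop,(600,600),interpolation=cv2.INTER_CUBIC)
cv2.imwrite('pics/w4c.png',np.clip(big.astype(float)*2.5,0,255).astype(np.uint8))
```

```text
[0.47360225 0.28793254 0.14777901] [1.13914959e+00 2.92722951e+00 5.12508346e-04] [-0.23  0.65 -0.57  1.86  0.49  0.77 -0.23]
178 126
```

View pics/w4c.png

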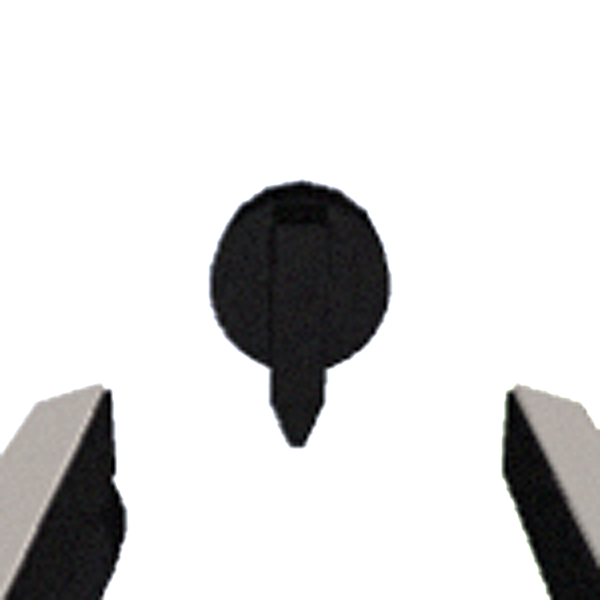

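The bar is aligned with the jaws: back end at crop (301,224), nose tip at (297,443), and the fingers are to either side at x of about 110 and 507.

Run:
```python
from h import *
e=imaging.get_calibration('wrist')
P=lambda x,y,z:onz(e,178+x/4-.4,126+y/4-.4,z)[:2]
b,t=P(301,224,.062),P(297,443,.062); d=t-b; print('len',np.linalg.norm(d),'yaw',np.degrees(np.arctan2(d[1],d[0])),'axis',b+d*23/57, t-d/np.linalg.norm(d)*.034)
print('skirt',P(300,280,.032), 'fingermid',P((110+507)/2,390,.126))
r=cv2.Rodrigues(monitor.get_obs()['tcp_rot'])[0]; print(np.degrees(np.arctan2(r[1,0],r[0,0])))
```

```text
len 0.05565869508844854 yaw -43.679526247447 axis [0.47180281 0.28781414] [0.47122419 0.28836669]
skirt [0.4717399 0.2877893] fingermid [0.46805241 0.29420951]
137.47237592826417
```

Emit:
servo_tool(
  deltas=[
    {"dp":[-0.02,0,-0.5],"delta_rot":[0,0,-0.05],"grip":0.5},
    {"dp":[0,0,-0.5],"delta_rot":[0,0,0],"grip":0.5},
    {"dp":[0,0,-0.5],"delta_rot":[0,0,0],"grip":0.5},
    {"dp":[0,0,-0.22],"delta_rot":[0,0,0],"grip":0.5},
    {"dp":[0,0,0],"delta_rot":[0,0,0],"grip":0.5},
    {"dp":[0,0,0],"delta_rot":[0,0,0],"grip":-1},
    {"dp":[0,0,0],"delta_rot":[0,0,0],"grip":-1},
    {"dp":[0,0,0],"delta_rot":[0,0,0],"grip":-1},
  ],
  grip_force=40,
)

```text
time_s: 8.35
tcp_pos: [0.4728, 0.288, 0.062]
tcp_rot: [1.152, 2.922, 0.001]
force: [0.6, 0.1, 0.2]
opening: 0.0441
grasp_force: 0.0
```

Emit:
servo_tool(
  deltas=[
    {"dp":[0,0,0],"delta_rot":[0,0,0],"grip":-1},
    {"dp":[0,0,0],"delta_rot":[0,0,0],"grip":-1},
    {"dp":[0,0,0],"delta_rot":[0,0,0],"grip":-1},
    {"dp":[0,0,0],"delta_rot":[0,0,0],"grip":-1},
    {"dp":[0,0,0],"delta_rot":[0,0,0],"grip":-1},
    {"dp":[0,0,0],"delta_rot":[0,0,0],"grip":-1},
    {"dp":[0,0,0],"delta_rot":[0,0,0],"grip":-1},
    {"dp":[0,0,0],"delta_rot":[0,0,0],"grip":-1},
  ],
)

```text
time_s: 9.35
tcp_pos: [0.4724, 0.2877, 0.0615]
tcp_rot: [-1.151, -2.923, 0.0]
force: [-0.8, -0.7, 0.6]
opening: 0.0137
grasp_force: 40.0
```

Emit:
servo_tool(
  deltas=[
    {"dp":[0,0,0.5],"delta_rot":[0,0,0],"grip":-1},
    {"dp":[0,0,0.7],"delta_rot":[0,0,0],"grip":-1},
    {"dp":[0,0,0.7],"delta_rot":[0,0,0],"grip":-1},
    {"dp":[0,0,0.7],"delta_rot":[0,0,0],"grip":-1},
    {"dp":[0,0,0],"delta_rot":[0,0,0],"grip":-1},
    {"dp":[0,0,0],"delta_rot":[0,0,0],"grip":-1},
    {"dp":[0,0,0],"delta_rot":[0,0,0],"grip":-1},
    {"dp":[0,0,0],"delta_rot":[0,0,0],"grip":-1},
  ],
)

```text
time_s: 10.35
tcp_pos: [0.4719, 0.2876, 0.1904]
tcp_rot: [-1.151, -2.922, 0.002]
force: [-0.3, -0.5, -0.7]
opening: 0.0136
grasp_force: 40.0
```

Run:
```python
from h import *
w,e=snap('wrist','w5.png'); o=monitor.get_obs(); print(o['tcp_pos'],o['tcp_rot'],o['opening'],o['grasp_force'],o['force'])
u,v=map(int,proj(e,o['tcp_pos']-[0,0,.035])); print(u,v); u0=max(0,min(u-75,362));v0=max(0,min(v-75,234)); print(u0,v0)
crop=w[v0:v0+150,u0:u0+150,::-1]
big=cv2.resize(crop,(600,600),interpolation=cv2.INTER_CUBIC)
cv2.imwrite('pics/w5c.png',np.clip(big.astype(float)*2.5,0,255).astype(np.uint8))
```

```text
[0.4720758  0.28769226 0.19067669] [-1.15076127e+00 -2.92214674e+00  1.58807230e-03] 0.013786718696933297 39.999693632125854 [ 0.64012484  0.00369993 -1.08709157]
253 226
178 151
```

View pics/w5c.png

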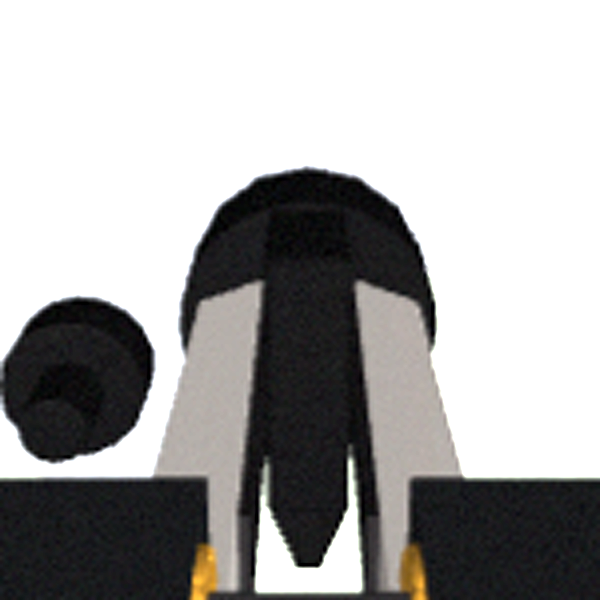

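The knob is held upright in the jaws: back end of the bar top at crop (307,258), nose tip at (308,565), rear bottom edge of the skirt at (310,168). The plain knob stands undisturbed at (75,380).

Run:
```python
from h import *
e=imaging.get_calibration('wrist');o=monitor.get_obs(); t0=o['tcp_pos']; R=cv2.Rodrigues(o['tcp_rot'])[0]
P=lambda x,y,z:R.T@(onz(e,178+x/4-.4,151+y/4-.4,z)-t0)*1000
z=t0[2]
print('tip',P(308,565,z+.0005),'back',P(307,258,z+.0005),'skirt rear',P(310,168,z-.0495),'bar foot rear',P(307,205,z-.0255))
print('x axis',R[:,0], 'yaw',np.degrees(np.arctan2(R[1,0],R[0,0])))
```

```text
tip [-32.87158694   0.71743169  -0.51996461] back [22.7824492   0.59367574 -0.48759824] skirt rear [23.27175781  1.11062286 49.5120568 ] bar foot rear [23.14804571  0.54970289 25.51269795]
x axis [-7.31475725e-01  6.81867237e-01  5.78639448e-04] yaw 137.01026264836725
```

Emit:
servo_tool(
  deltas=[
    {"dp":[0.1,-0.95,0],"delta_rot":[0,0,-0.13],"grip":-1},
    {"dp":[0.1,-0.95,0],"delta_rot":[0,0,-0.13],"grip":-1},
    {"dp":[0.1,-0.95,0],"delta_rot":[0,0,-0.13],"grip":-1},
    {"dp":[0.1,-0.95,0],"delta_rot":[0,0,-0.13],"grip":-1},
    {"dp":[0.1,-0.95,0],"delta_rot":[0,0,-0.13],"grip":-1},
    {"dp":[0.1,-0.95,0],"delta_rot":[0,0,-0.13],"grip":-1},
    {"dp":[0.1,-0.95,0],"delta_rot":[0,0,-0.13],"grip":-1},
    {"dp":[0.1,-0.95,0],"delta_rot":[0,0,-0.13],"grip":-1},
  ],
)

```text
time_s: 11.4
tcp_pos: [0.5124, -0.0936, 0.1913]
tcp_rot: [-1.412, -2.806, -0.0]
force: [1.0, 0.1, -1.0]
opening: 0.0134
grasp_force: 40.0
```

Emit:
servo_tool(
  deltas=[
    {"dp":[0.07,-0.5,0],"delta_rot":[0,0,0],"grip":-1},
    {"dp":[0.07,-0.5,0],"delta_rot":[0,0,0],"grip":-1},
    {"dp":[0,0,-0.3],"delta_rot":[0,0,0],"grip":-1},
    {"dp":[0,0,-0.3],"delta_rot":[0,0,0],"grip":-1},
    {"dp":[0,0,-0.2],"delta_rot":[0,0,0],"grip":-1},
    {"dp":[0,0,0],"delta_rot":[0,0,0],"grip":-1},
    {"dp":[0,0,0],"delta_rot":[0,0,0],"grip":-1},
    {"dp":[0,0,0],"delta_rot":[0,0,0],"grip":-1},
  ],
)

```text
time_s: 12.4
tcp_pos: [0.5199, -0.142, 0.1519]
tcp_rot: [1.411, 2.806, 0.0]
force: [-0.4, -0.3, -1.0]
opening: 0.0138
grasp_force: 40.0
```

Run:
```python
from h import *
a,c=snap('scene','a6.png'); b,d=snap('side','b6.png'); o=monitor.get_obs(); print(o['tcp_pos'],o['tcp_rot'],o['force'],o['qpos'].round(2))
R=cv2.Rodrigues(o['tcp_rot'])[0];print('yaw',np.degrees(np.arctan2(R[1,0],R[0,0])),R[:,2])
u,v=map(int,proj(c,[.519,-.143,.1]));A=cv2.resize(a[v-35:v+35,u-35:u+35,::-1],(400,400),interpolation=cv2.INTER_CUBIC);print(u-35,v-35)
u,v=map(int,proj(d,[.519,-.143,.1]));B=cv2.resize(b[v-35:v+35,u-35:u+35,::-1],(400,400),interpolation=cv2.INTER_CUBIC);print(u-35,v-35)
cv2.imwrite('pics/c6.png',np.clip(np.hstack([A,B]).astype(float)*1.8,0,255).astype(np.uint8))
```

```text
[ 0.51971385 -0.14217756  0.15188907] [1.41134359e+00 2.80582776e+00 2.06175618e-04] [-0.39847253 -0.28995717 -0.6843748 ] [ 0.57  0.62 -0.55  1.9   0.46  0.75  0.41]
yaw 126.59480069849506 [ 7.76276818e-04 -2.43508226e-04 -9.99999669e-01]
108 170
275 111
```

View pics/c6.png

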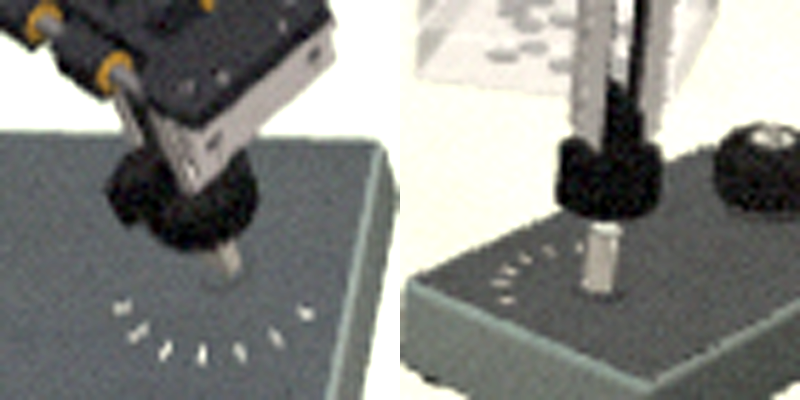

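Both views show the skirt centred over the shaft: in the side crop the skirt is at x≈609 and the shaft top at 606; in the scene crop the shaft's line runs up into the skirt's middle. I'll go down gently.

Emit:
servo_tool(
  deltas=[
    {"dp":[-0.014,-0.02,-0.1],"delta_rot":[0,0,0],"grip":-1},
    {"dp":[0,0,-0.1],"delta_rot":[0,0,0],"grip":-1},
    {"dp":[0,0,-0.06],"delta_rot":[0,0,0],"grip":-1},
    {"dp":[0,0,-0.04],"delta_rot":[0,0,0],"grip":-1},
    {"dp":[0,0,-0.04],"delta_rot":[0,0,0],"grip":-1},
    {"dp":[0,0,-0.04],"delta_rot":[0,0,0],"grip":-1},
    {"dp":[0,0,0],"delta_rot":[0,0,0],"grip":-1},
    {"dp":[0,0,0],"delta_rot":[0,0,0],"grip":-1},
  ],
)

```text
time_s: 13.5
tcp_pos: [0.5192, -0.1435, 0.1325]
tcp_rot: [1.411, 2.806, 0.0]
force: [2.3, -1.5, -2.9]
opening: 0.014
grasp_force: 40.0
```

Emit:
servo_tool(
  deltas=[
    {"dp":[0.008,-0.006,-0.04],"delta_rot":[0,0,0],"grip":-1},
    {"dp":[0,0,-0.04],"delta_rot":[0,0,0],"grip":-1},
    {"dp":[0,0,-0.04],"delta_rot":[0,0,0],"grip":-1},
    {"dp":[0,0,-0.04],"delta_rot":[0,0,0],"grip":-1},
    {"dp":[0,0,-0.04],"delta_rot":[0,0,0],"grip":-1},
    {"dp":[0,0,0],"delta_rot":[0,0,0],"grip":-1},
    {"dp":[0,0,0],"delta_rot":[0,0,0],"grip":-1},
    {"dp":[0,0,0],"delta_rot":[0,0,0],"grip":-1},
  ],
)

```text
time_s: 14.5
tcp_pos: [0.5193, -0.1436, 0.1224]
tcp_rot: [1.412, 2.806, 0.0]
force: [2.9, -2.1, -2.8]
opening: 0.014
grasp_force: 40.0
```

Run:
```python
from h import *
o=monitor.get_obs(); print(o['tcp_pos'],o['force'],o['wrist_torque'])
R=cv2.Rodrigues(o['tcp_rot'])[0];print('yaw',np.degrees(np.arctan2(R[1,0],R[0,0])))
```

```text
[ 0.51927604 -0.14356284  0.12238294] [ 2.86344148 -2.08614624 -2.84569326] [-0.67793529 -0.85398175  0.04573137]
yaw 126.59442318984615
```

Emit:
servo_tool(
  deltas=[
    {"dp":[0.012,-0.008,0],"delta_rot":[0,0,0],"grip":-1},
    {"dp":[0,0,-0.04],"delta_rot":[0,0,0],"grip":-1},
    {"dp":[0,0,-0.04],"delta_rot":[0,0,0],"grip":-1},
    {"dp":[0,0,-0.04],"delta_rot":[0,0,0],"grip":-1},
    {"dp":[0,0,0],"delta_rot":[0,0,0],"grip":-1},
    {"dp":[0,0,0],"delta_rot":[0,0,0],"grip":-1},
    {"dp":[0,0,0],"delta_rot":[0,0,0],"grip":-1},
    {"dp":[0,0,0],"delta_rot":[0,0,0],"grip":-1},
  ],
)

```text
time_s: 15.5
tcp_pos: [0.5196, -0.1437, 0.1165]
tcp_rot: [-1.411, -2.806, -0.0]
force: [-0.2, -1.0, 4.7]
opening: 0.014
grasp_force: 40.0
```

Spring force at the expected height: the knob is home. Now I'll press it to the stop.

Emit:
servo_tool(
  deltas=[
    {"dp":[0,0,-0.03],"delta_rot":[0,0,0],"grip":-1},
    {"dp":[0,0,-0.03],"delta_rot":[0,0,0],"grip":-1},
    {"dp":[0,0,-0.03],"delta_rot":[0,0,0],"grip":-1},
    {"dp":[0,0,0],"delta_rot":[0,0,0],"grip":-1},
    {"dp":[0,0,0],"delta_rot":[0,0,0],"grip":-1},
    {"dp":[0,0,0],"delta_rot":[0,0,0],"grip":-1},
    {"dp":[0,0,0],"delta_rot":[0,0,0],"grip":-1},
    {"dp":[0,0,0],"delta_rot":[0,0,0],"grip":-1},
  ],
)

```text
time_s: 16.5
tcp_pos: [0.5197, -0.1437, 0.1123]
tcp_rot: [1.411, 2.807, -0.0]
force: [-0.8, -0.3, 7.8]
opening: 0.0137
grasp_force: 40.0
```

Emit:
servo_tool(
  deltas=[
    {"dp":[0,0,-0.02],"delta_rot":[0,0,0],"grip":-1},
    {"dp":[0,0,-0.02],"delta_rot":[0,0,0],"grip":-1},
    {"dp":[0,0,0],"delta_rot":[0,0,0],"grip":-1},
    {"dp":[0,0,0],"delta_rot":[0,0,0],"grip":-1},
    {"dp":[0,0,0],"delta_rot":[0,0,0],"grip":-1},
    {"dp":[0,0,0],"delta_rot":[0,0,0],"grip":-1},
    {"dp":[0,0,0],"delta_rot":[0,0,0],"grip":-1},
    {"dp":[0,0,0],"delta_rot":[0,0,0],"grip":-1},
  ],
)

```text
time_s: 17.5
tcp_pos: [0.5199, -0.1437, 0.112]
tcp_rot: [1.411, 2.806, -0.001]
force: [-4.6, 0.7, 23.3]
opening: 0.0137
grasp_force: 40.0
```

The force jumped to 23 N with no further travel: it is at the lower stop. One last look before handing in.

Run:
```python
from h import *
a,c=snap('scene','a7.png'); b,d=snap('side','b7.png'); o=monitor.get_obs(); print(o['tcp_pos'],o['force'],o['joint_velocities'].round(3))
u,v=map(int,proj(c,[.519,-.143,.08]));A=cv2.resize(a[v-35:v+35,u-35:u+35,::-1],(400,400),interpolation=cv2.INTER_CUBIC)
u,v=map(int,proj(d,[.519,-.143,.08]));B=cv2.resize(b[v-35:v+35,u-35:u+35,::-1],(400,400),interpolation=cv2.INTER_CUBIC)
cv2.imwrite('pics/c7.png',np.clip(np.hstack([A,B]).astype(float)*1.8,0,255).astype(np.uint8))
```

```text
[ 0.51990545 -0.14370235  0.11201321] [-4.67869985  0.12383379 23.64706579] [ 0.001 -0.003 -0.     0.002  0.     0.001  0.   ]
```

View pics/c7.png

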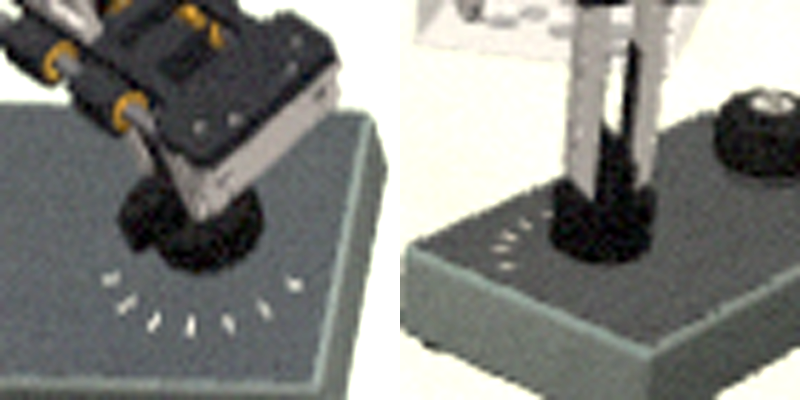

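The knob is down on the shaft: its skirt sits low over the panel in both views (scene crop (205,235), side crop (602,225)), with the fingers still gripping it and the arm at rest.

```bash
python3 -c "
from h import *
print(ticket.finish_job())"
```

```text
the job is handed in; nothing more can be done
None
```

I put the pointer knob on the D-shaft with flat matched to flat, pressed it to the bottom of its travel (23 N at the stop) and handed the job in at about 18 s with the gripper still holding it down; no verdict came back.

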